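Slide the drip grate home in the filling bench

ROBOT

A 7-joint arm with a two-finger parallel gripper is mounted at the origin on the work surface. World frame = base frame: x ahead of the robot, y to its left, z up, the work surface at z = 0. Lengths are in m, angles in rad, forces in N, time in s.
With the tool pointing down it reaches from about 0.35 to 0.9 m from the base axis. Payload 7.2 kg.
Tool frame: the origin (TCP) lies midway between the tips of the shut fingers; the grasp point (between the pads) lies 19 mm behind it; z points along the fingers, y is the direction in which the jaws open and shut (so a half turn about z gives the same grasp; the last joint's range is limited). The gripper opens to 85 mm and grips with 20 to 120 N. Pads are 22 mm wide; open, the fingers measure 114 mm over their backs; the gripper's body (76 mm by 85 mm) begins 54 mm behind the grasp point. The pads swing forward as they close: fully open they stand 13 mm farther back than shut.
Start: joints at [-1.284, 0.411, -0.013, 1.596, 0.006, 1.134, -0.082], TCP at [0.217, 0.586, 0.231] pointing down, gripper open.
Joint ranges: [-2.95, 2.95], [-0.29, 1.99], [-1.47, 1.44], [0.14, 2.54], [-1.03, 4.17], [0.13, 1.85], [-2.86, 2.86]. Speed limits (rad/s): [2.39, 2.39, 3.01, 3.01, 3.14, 3.14, 3.14].

INTERFACE

Orientations are given as a unit quaternion [w, x, y, z].
In Python, from workcell import get_obs, read_camera, job_done gives the robot as it stands. The module is installed in compiled form; this text tells all that it offers.
- The arm moves only by the shell command python3 -m jog 'ROWS' [FORCE]. ROWS is JSON, a list of rows, each an object of numbers: "x", "y", "z": the shift along the world's x, y, z in cm; "yaw": the turn about the world's z in rad; "claw": the closure, from -1 (fully open) to 1 (shut), so that 0 is half open. In form: [{"x": .., "y": .., "z": .., "yaw": .., "claw": ..}, ...]. A call has 1 to 8 rows; each row shifts and turns the pose as measured when the row begins; what a row does not reach is not made up. A row lasts 1/10 s, in which the tool goes at most 50 mm and 8.59 degrees, less where a joint would pass 70% of its speed; a pose out of reach is approached as far as the arm can. A call is refused whole if a number of a shift passes 5 or a number of a turn 0.15, either way. A call with a gripper value outside its range is refused whole. The fingers move at their own pace and stop on an object; FORCE is the grip in N (left out, the last holds). Time passes only in rows, so rows that do not move let the fingers close. It gives the time, the measured TCP pose, the force and the opening at its end, in the units of the state.
- get_obs(): the state, without advancing time (a new reading comes with each control period).
- read_camera(name): name is "scene" or "top" or "wrist"; returns a dict with "img" (420x560x3 uint8, red, green, blue), "z_map" (420x560 float32, m along the optical axis (not along the pixel's ray), 0 where there is no reading), "camera_matrix" (3x3 intrinsics, pixels), "dist_coeffs" ([k1, k2, p1, p2, k3] as OpenCV has them; the pictures are not rectified), "origin" and "attitude" of the camera in the world. Camera axes: x right, y up, looking along -z (the intrinsics and any distortion apply to the point x, -y, -z); pixel columns grow to the right and rows downward; lengths in m; the calibration is good to about 2 mm. A picture is of the moment at which its call begins.
- job_done(): hands the job in, once; it reports no verdict.
The state is a dict: "clock": time; "joints": joint angles; "joint_vel": joint speeds; "tau": joint torques, N m; "ee_pos": TCP position; "tool_rot": TCP orientation; "ft_force": force on the tool from outside, world axes, zero at the start; "wrist_torque": the same for the moment, N m; "width": opening from 0.0 (shut) to 1.0 (fully open).
Only numpy, scipy, OpenCV 4.12 (cv2) and the standard library are available. Lean on these libraries where they do the work, as an engineer would, in place of code of your own. Each camera call takes 0.05 s, during which the arm holds its last target.

TASK

Put the loose drip grate back into the drip deck: pick it up by its grip, lay it flat and still on the near land of the channel, well short of the pocket, then slide it under the hold-down bar until it drops into the pocket and lies flush, and let go. The liner with the pocket is clamped a little differently every day, so feel for the drop and slide gently, without ramming or pressing hard. Leave everything else where it is.

Things in the scene. Friction and masses are not known exactly. Their poses are not given: they have to be found in the camera images.
- grate_grip (a point): Drip grate: slotted steel plate 110 (x) x 80 (y) x 7 mm, 0.2-0.33 kg, with an upright grip fin 30 (x) x 14 (y) x 42 high on top. Point: fin's centre, 28 above the underside, 21 above the plate's top; plate reaches 75 from it to +x, 35 to -x. Starts flat on the table left or right of the deck. Goes in with its +x end leading, its x along the deck's x. Height of the point: 58 lying on the land, 51 seated.
- deck: Fixed steel drip deck 285 (x) x 110 (y) mm. Origin on the table; x runs along its channel away from the robot, deck spans x -170 to +115. Channel 86 wide between 12 thick fences, tops 35 above table. In it a white plastic liner, top 30 above table: near land (robot's end), pocket, far land. Pressing or pushing the grate on it with over 40 N in all is ramming (sliding takes under 5 N).
- pocket (a point): Rough pocket place: point at deck x = 0, y = 0, on the pocket's steel floor, 23 mm above table; axes as the deck. Pocket is as wide as the channel, 113 long (x), 7 deep. Its liner is clamped anywhere within 12 either way along x, so the true pocket centre lies at deck x -12 to +12. Seated, the grip point is at deck x = -20 plus that offset, within 1.5. Pushed too little, the grate's rear end stays up.
- landing (a point): Middle of where to lay the grate's plate: point on the near land, 30 mm above table, deck x = -85, y = 0 (grip point then at deck x -105); axes as the deck. The near land always covers deck x -138 to -69. Pushed on from there, the grate's leading end tips down into the pocket, then its rear drops, and the far land stops it firmly.
- bar (a point): Middle of the round hold-down bar, 10 mm thick, across the channel at deck x = 33; centre 48, underside 43, top 53 above table; its two posts (14 x 10) stand on the fences. A grate on the land passes under it with 6 to spare; the fin does not.
- cover: Bystander, not to be disturbed (mm, origin at its underside): plain flat steel cover plate without any grip, 120 x 90 x 6
- coupling: Bystander, not to be disturbed (mm, origin at its underside): short white pipe ring, 52 across, 28 high
- spanner: Bystander, not to be disturbed (mm, origin at its underside): steel spanner lying flat, 160 long
- water_bottle: Bystander, not to be disturbed (mm, origin at its underside): clear bottle with a cap, 64 across, 190 high
- cap_jar: Bystander, not to be disturbed (mm, origin at its underside): clear jar with a lid, 80 across, 100 high
- sample_cup: Bystander, not to be disturbed (mm, origin at its underside): white open cup, 72 across, 80 high
- pvc_tee: Bystander, not to be disturbed (mm, origin at its underside): white pipe tee lying flat, 90 long, 34 high
Not all that is in view belongs to the job. What is shaped like the part that bears grate_grip but turquoise or yellow is not meant.

How it is judged:
By the outcome, as a careful person would: the job done as asked, in the order asked, and still so for the second after the job is handed in, with the robot touching nothing.
It also fails if it takes over 61 s, if anything falls off the work surface, if the arm or the gripper's body presses on something with over 40 N, if the wrist force passes 120 N, or if a joint passes its speed limit or range.

## Working session

There is one attempt and no reset: what is moved stays moved. The work goes in short steps, Python scripts to look and compute and a shell command to move; the robot and the scene stay as the last step left them, time stands still between calls to the robot, and variables do not carry over. Pictures are saved under pics/ and viewed, and the job is handed in when it is done.

```bash
mkdir -p pics; cat > h.py <<'E'
import numpy as np,cv2
from workcell import get_obs, read_camera, job_done
from scipy.spatial.transform import Rotation as R
def cam(n,save=None):
    d=read_camera(n)
    np.savez('%s.npz'%n,**{k:np.asarray(v) for k,v in d.items()})
    if save: cv2.imwrite('pics/%s.png'%save,d['img'][:,:,::-1])
    return d
def load(n): return dict(np.load('%s.npz'%n))
def Rm(d):
    a=np.asarray(d['attitude'],float)
    if a.shape==(3,3): return a
    return R.from_quat([a[1],a[2],a[3],a[0]]).as_matrix()
def cloud(d):
    h,w=d['z_map'].shape
    u,v=np.meshgrid(np.arange(w),np.arange(h))
    p=cv2.undistortPoints(np.stack([u,v],-1).reshape(-1,1,2).astype(float),np.asarray(d['camera_matrix'],float),np.asarray(d['dist_coeffs'],float)).reshape(h,w,2)
    z=d['z_map'].astype(float)
    c=np.stack([p[...,0]*z,-p[...,1]*z,-z],-1)
    W=c@Rm(d).T+np.asarray(d['origin'])
    W[z==0]=np.nan
    return W
def ray(d,u,v,h):
    p=cv2.undistortPoints(np.array([[[u,v]]],float),np.asarray(d['camera_matrix'],float),np.asarray(d['dist_coeffs'],float)).ravel()
    r=Rm(d)@np.array([p[0],-p[1],-1.]);o=np.asarray(d['origin'],float)
    return o+r*(h-o[2])/r[2]
def proj(d,P):
    c=(np.asarray(P,float)-np.asarray(d['origin']))@Rm(d)
    c=c.reshape(-1,3)*[1,-1,-1]
    return cv2.projectPoints(c,np.zeros(3),np.zeros(3),np.asarray(d['camera_matrix'],float),np.asarray(d['dist_coeffs'],float))[0].reshape(-1,2)
E
python3 - <<'E'
from h import *
o=get_obs(); print(o)
for n in ['scene','top','wrist']:
    d=cam(n,n+'0'); print(n,d['origin'],d['attitude'],d['camera_matrix'],d['dist_coeffs'])
E
```

```text
{'clock': 0.0, 'joints': array([-1.28420602,  0.41185674, -0.01271144,  1.59706973,  0.00563415,
        1.13429072, -0.08220273]), 'joint_vel': array([ 0.00058079, -0.00053089, -0.00069451, -0.00061981,  0.0019747 ,
        0.00068436,  0.00052402]), 'tau': array([-1.17830656e-03, -6.00614190e+01,  6.81830272e-01, -2.99422860e+01,
        1.37850447e-02,  1.05176514e-02, -1.27343904e-05]), 'ee_pos': array([0.21699636, 0.5855839 , 0.23046946]), 'tool_rot': array([-6.87036041e-05,  1.76448449e-01,  9.84309562e-01, -7.91468881e-04]), 'ft_force': array([-0.73954736,  0.34824689, -0.10226941]), 'wrist_torque': array([-0.0176513 ,  0.00095158, -0.02718601]), 'width': 1.003502962352342}
scene [ 1.1977429  -0.63424374  1.20503854] [0.85750095 0.3022695  0.13156209 0.39498947] [[534.19101223   0.         279.75886443]
 [  0.         534.19101223 215.16361543]
 [  0.           0.           1.        ]] [-0.14668832  0.          0.          0.          0.        ]
top [0.28493687 0.00513219 1.4063777 ] [ 0.70782243  0.05615346 -0.07663566 -0.69997227] [[470.04285628   0.         283.52742013]
 [  0.         470.04285628 220.27136825]
 [  0.           0.           1.        ]] [-0.02306001  0.          0.          0.          0.        ]
wrist [0.15686964 0.60890739 0.37272148] [ 0.8137625  -0.10662624 -0.07390807  0.56653246] [[291.60648673   0.         285.37159294]
 [  0.         291.60648673 211.21360099]
 [  0.           0.           1.        ]] [-0.05615789  0.          0.          0.          0.        ]
```

View pics/scene0.png

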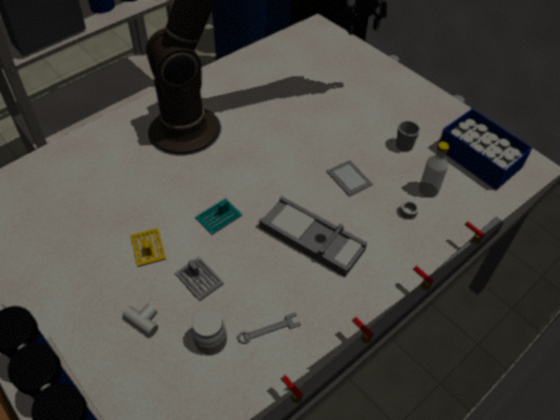

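View pics/top0.png

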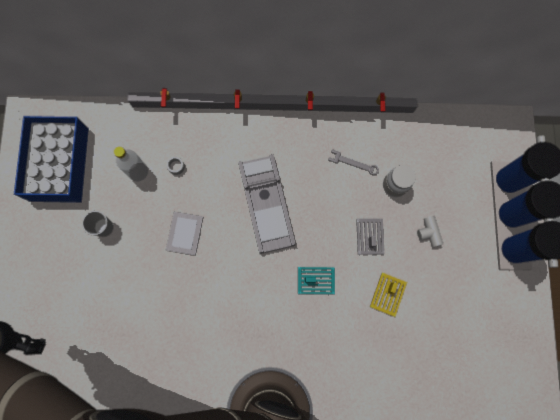

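View pics/wrist0.png

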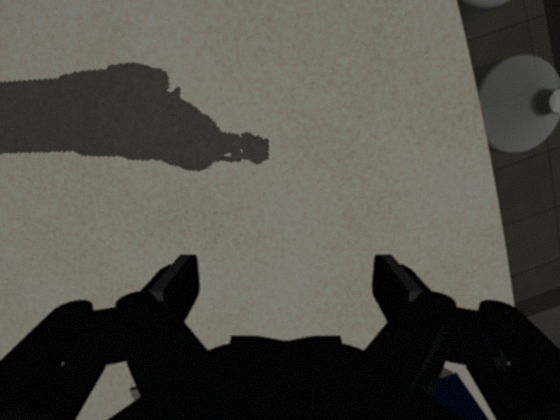

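The candidates in the top view are the grey slotted plate with a fin at (370,237), the turquoise one at (316,281), the yellow one at (389,294) and the plain cover at (185,233). The grey one fits: steel, slotted and with a fin. The turquoise and yellow ones are excluded by the task, and the cover has no grip. I'll enlarge and measure.

```bash
python3 - <<'E'
from h import *
d=load('top'); im=d['img'][:,:,::-1]
a=cv2.resize(im[205:270,340:410],None,fx=8,fy=8,interpolation=cv2.INTER_CUBIC)
b=cv2.resize(im[145:265,225:310],None,fx=4.5,fy=4.5,interpolation=cv2.INTER_CUBIC)
H=max(a.shape[0],b.shape[0])
f=lambda q:cv2.copyMakeBorder(q,0,H-q.shape[0],0,6,cv2.BORDER_CONSTANT)
c=np.hstack([f(a)[:, :400+160],f(b)]); c=cv2.resize(c,None,fx=.8,fy=.8); c=np.clip(c.astype(float)*1.5,0,255).astype(np.uint8)
print(c.shape);cv2.imwrite('pics/crop1.png',c)
W=cloud(d)
def rect(m,name):
    m=m.astype(np.uint8);n,l,s,ce=cv2.connectedComponentsWithStats(m)
    k=1+np.argmax(s[1:,4]);P=W[l==k]
    r=cv2.minAreaRect((P[:,:2]*1000).astype(np.float32));print(name,s[k],r,np.median(P[:,2]));print(cv2.boxPoints(r))
Z=W[...,2]
print('table z',np.nanmedian(Z[300:330,150:250]),np.nanmedian(Z[180:200,300:330]))
roi=np.zeros(Z.shape,bool);roi[205:270,340:410]=1
rect(roi&(Z>0.004),'grate'); rect(roi&(Z>0.025),'fin')
roi[:]=0;roi[145:265,225:310]=1
rect(roi&(Z>0.012),'deck'); rect(roi&(Z>0.043),'bar')
E
```

```text
(432, 758, 3)
table z 0.0004352532156357558 0.00019583671373402112
grate [354 219  32  36 662] ((505.38751220703125, -296.0643615722656), (110.03168487548828, 90.64018249511719), 2.2673354148864746) 0.007838455222469842
[[ 448.62177 -252.9563 ]
 [ 452.2077  -343.5255 ]
 [ 562.15326 -339.17242]
 [ 558.5673  -248.60321]]
fin [370 236   6  11  64] ((485.7953796386719, -296.31756591796875), (13.467714309692383, 29.51579475402832), 89.35989379882812) 0.048107159087328655
[[ 470.96317 -302.88614]
 [ 500.47714 -303.21585]
 [ 500.6276  -289.749  ]
 [ 471.11362 -289.41928]]
deck [ 238  154   57  100 3411] ((601.1688232421875, 19.144439697265625), (286.6219177246094, 110.49760437011719), 14.05727481842041) 0.02908488160469136
[[ 4.48730042e+02  3.79296875e+01]
 [ 4.75569031e+02 -6.92588959e+01]
 [ 7.53607605e+02  3.59191895e-01]
 [ 7.26768616e+02  1.07547775e+02]]
bar [244 176  36  13 135] ((658.9431762695312, 33.506683349609375), (16.15376853942871, 108.09132385253906), 13.347779273986816) 0.05239546641945503
[[638.6074    84.22775 ]
 [663.5615   -20.943665]
 [679.27893  -17.214386]
 [654.3248    87.95703 ]]
```

View pics/crop1.png

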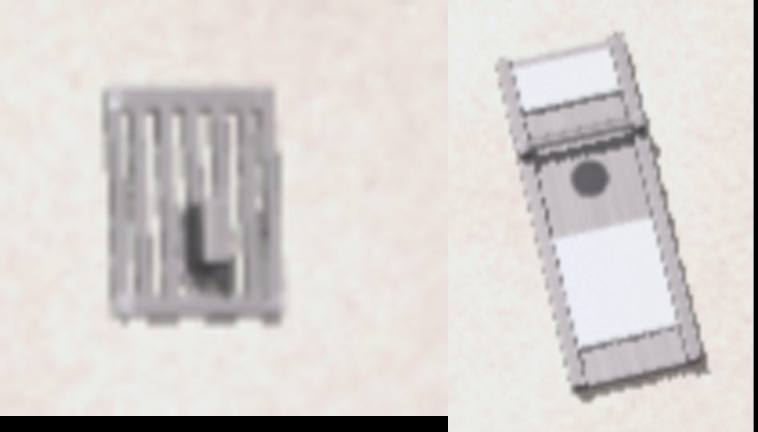

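The crop confirms the grey slotted grate, fin toward the robot, +x end away (yaw about 1°). The deck lies at yaw 14° and the bar matches its expected place (within 1 mm). Next I measure the liner edges and the rest of the offsets.

```bash
python3 - <<'E'
from h import *
d=load('top'); g=cv2.cvtColor(d['img'],cv2.COLOR_RGB2GRAY).astype(np.float32)
th=np.radians(14.06);ex=np.array([np.cos(th),np.sin(th)]);ey=np.array([-ex[1],ex[0]])
O=np.array([601.17,19.14])/1000+.0275*ex; print('O',O)
xs=np.arange(-.18,.125,.002)
pr=[]
for x in xs:
    P=[[*(O+x*ex+y*ey),.030] for y in np.linspace(-.025,.025,21)]
    uv=proj(d,P).astype(np.float32)
    pr.append(np.median(cv2.remap(g,uv[:,0].reshape(-1,1),uv[:,1].reshape(-1,1),cv2.INTER_LINEAR)))
print([(int(round(x*1000)),int(p)) for x,p in zip(xs,pr)])
# grate yaw via plate image minarearect of cloud with z 4..12
W=cloud(d);Z=W[...,2]
o=get_obs();q=o['tool_rot'];T=R.from_quat([q[1],q[2],q[3],q[0]]).as_matrix();print(T.round(3))
print('tool y angle',np.degrees(np.arctan2(T[1,1],T[0,1])))
# grate edges: per-row left/right plate bounds
roi=np.zeros(Z.shape,bool);roi[205:270,340:410]=1
m=roi&(Z>.004)
L=[];Rr=[]
for r in range(222,253):
    c=np.where(m[r])[0]
    L.append(W[r,c[0],:2]);Rr.append(W[r,c[-1],:2])
for E in(L,Rr):
    E=np.array(E);print(np.degrees(np.polyfit(E[:,0],E[:,1],1)[0]))
E
```

```text
O [0.62784615 0.02582079]
[(-180, 112), (-178, 94), (-176, 81), (-174, 74), (-172, 78), (-170, 100), (-168, 120), (-166, 128), (-164, 130), (-162, 131), (-160, 131), (-158, 131), (-156, 131), (-154, 131), (-152, 131), (-150, 131), (-148, 131), (-146, 129), (-144, 120), (-142, 107), (-140, 108), (-138, 129), (-136, 148), (-134, 155), (-132, 158), (-130, 158), (-128, 158), (-126, 158), (-124, 158), (-122, 158), (-120, 158), (-118, 158), (-116, 158), (-114, 158), (-112, 158), (-110, 158), (-108, 158), (-106, 158), (-104, 158), (-102, 158), (-100, 158), (-98, 158), (-96, 158), (-94, 158), (-92, 158), (-90, 158), (-88, 158), (-86, 158), (-84, 158), (-82, 158), (-80, 158), (-78, 158), (-76, 158), (-74, 158), (-72, 158), (-70, 158), (-68, 158), (-66, 158), (-64, 158), (-62, 158), (-60, 158), (-58, 158), (-56, 158), (-54, 158), (-52, 158), (-50, 158), (-48, 156), (-46, 148), (-44, 139), (-42, 133), (-40, 130), (-38, 129), (-36, 130), (-34, 129), (-32, 129), (-30, 129), (-28, 130), (-26, 130), (-24, 130), (-22, 130), (-20, 130), (-18, 129), (-16, 128), (-14, 126), (-12, 117), (-10, 103), (-8,
[... 164 characters left out ...]
, (26, 71), (28, 91), (30, 110), (32, 103), (34, 93), (36, 93), (38, 104), (40, 113), (42, 114), (44, 119), (46, 125), (48, 128), (50, 129), (52, 130), (54, 130), (56, 130), (58, 129), (60, 128), (62, 118), (64, 98), (66, 98), (68, 118), (70, 143), (72, 153), (74, 157), (76, 158), (78, 158), (80, 158), (82, 158), (84, 158), (86, 158), (88, 158), (90, 158), (92, 158), (94, 158), (96, 158), (98, 158), (100, 158), (102, 157), (104, 154), (106, 146), (108, 138), (110, 135), (112, 138), (114, 147), (116, 152), (118, 155), (120, 156), (122, 155), (124, 155)]
[[-0.938  0.347 -0.   ]
 [ 0.347  0.938 -0.001]
 [-0.    -0.001 -1.   ]]
tool y angle 69.67601511487689
-9.268877647369994
-7.067928477086144
```

The pocket edges read about -45 and +68 on the deck, so the offset is roughly +11. Seated, the grip should be near deck x -9. I'll move over the grate and refine its pose with the wrist camera.

```bash
python3 -m jog '[{"x":2.5,"y":-4.2,"z":0.2,"yaw":0.05},{"x":2.5,"y":-4.2,"z":0.2,"yaw":0.05},{"x":2.5,"y":-4.2,"z":0.2,"yaw":0.05},{"x":2.5,"y":-4.2,"yaw":0.05},{"x":2.5,"y":-4.2,"yaw":0.05},{"x":2.5,"y":-4.2,"yaw":0.05},{"x":2.5,"y":-4.2,"yaw":0.05},{"x":2.5,"y":-4.2}]' 40
```

```text
schema error: expected keys x, y, z, yaw, claw
```

```bash
python3 -m jog '[{"x":2.5,"y":-4.2,"z":0.2,"yaw":0.05,"claw":-1},{"x":2.5,"y":-4.2,"z":0.2,"yaw":0.05,"claw":-1},{"x":2.5,"y":-4.2,"z":0.2,"yaw":0.05,"claw":-1},{"x":2.5,"y":-4.2,"z":0,"yaw":0.05,"claw":-1},{"x":2.5,"y":-4.2,"z":0,"yaw":0.05,"claw":-1},{"x":2.5,"y":-4.2,"z":0,"yaw":0.05,"claw":-1},{"x":2.5,"y":-4.2,"z":0,"yaw":0.05,"claw":-1},{"x":2.5,"y":-4.2,"z":0,"yaw":0,"claw":-1}]' 40
```

```text
clock: 0.95
ee_pos: [0.4132, 0.2448, 0.234]
tool_rot: [-0.002, -0.012, 1.0, -0.001]
ft_force: [1.3, 0.4, -0.2]
width: 1.003
```

```bash
python3 -m jog '[{"x":0.6,"y":-4.9,"z":0,"yaw":0,"claw":-1},{"x":0.6,"y":-4.9,"z":0,"yaw":0,"claw":-1},{"x":0.6,"y":-4.9,"z":0,"yaw":0,"claw":-1},{"x":0.6,"y":-4.9,"z":0,"yaw":0,"claw":-1},{"x":0.6,"y":-4.9,"z":0,"yaw":0,"claw":-1},{"x":0.6,"y":-4.9,"z":0,"yaw":0,"claw":-1},{"x":0.6,"y":-4.9,"z":0,"yaw":0,"claw":-1},{"x":0.6,"y":-4.9,"z":0,"yaw":0,"claw":-1}]' 40; python3 -m jog '[{"x":0.6,"y":-4.9,"z":0,"yaw":0,"claw":-1},{"x":0.6,"y":-4.9,"z":0,"yaw":0,"claw":-1},{"x":0.6,"y":-2.0,"z":0,"yaw":0,"claw":-1},{"x":0,"y":0,"z":0,"yaw":0,"claw":-1}]' 40
python3 - <<'E'
from h import *
d=cam('wrist','wrist1'); W=cloud(d); Z=W[...,2]
o=get_obs();print(o['ee_pos'],o['tool_rot'],o['joints'])
E
```

```text
clock: 1.75
ee_pos: [0.4608, -0.1522, 0.2345]
tool_rot: [0.0, -0.012, 1.0, -0.0]
ft_force: [1.2, 0.6, -0.5]
width: 0.998
clock: 2.15
ee_pos: [0.4766, -0.28, 0.2346]
tool_rot: [0.0, -0.008, 1.0, -0.002]
ft_force: [0.1, 0.4, -0.4]
width: 0.997
[ 0.47617737 -0.27872108  0.23445916] [ 3.50774092e-05 -7.89884355e-03  9.99966842e-01 -1.98035045e-03] [ 0.01871333  0.30092283  0.52990078  1.80161066 -0.16668069  1.08203508
  2.19390404]
```

View pics/wrist1.png

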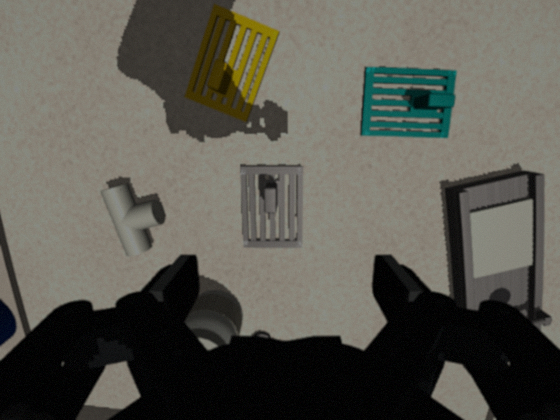

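```bash
cat > fit.py <<'E'
from h import *
from scipy.optimize import minimize
def fit(d,box,x0,h=.007):
    W=cloud(d);Z=W[...,2]
    r0,r1,c0,c1=box
    m=np.zeros(Z.shape,np.uint8);m[r0:r1,c0:c1]=((Z>.004)[r0:r1,c0:c1])
    m=cv2.morphologyEx(m,cv2.MORPH_CLOSE,np.ones((7,7)))
    S=4;M=cv2.resize(m[r0:r1,c0:c1],None,fx=S,fy=S,interpolation=cv2.INTER_NEAREST)
    def cost(p):
        x,y,a=p[0]/1e3,p[1]/1e3,np.radians(p[2]);c,s=np.cos(a),np.sin(a)
        A=np.zeros_like(M)
        for hh in (0,h):
            P=[[x+u*c-v*s,y+u*s+v*c,hh] for u,v in((.075,.04),(.075,-.04),(-.035,-.04),(-.035,.04))]
            uv=proj(d,P);uv=(uv-[c0,r0]+.5)*S-.5
            cv2.fillConvexPoly(A,np.round(uv*16).astype(np.int32),1,shift=4)
        return 1-(A&M).sum()/(A|M).sum()
    r=minimize(cost,x0,method='Nelder-Mead',options=dict(initial_simplex=[x0,[x0[0]+4,x0[1],x0[2]],[x0[0],x0[1]+4,x0[2]],[x0[0],x0[1],x0[2]+5]]))
    return r.x,r.fun
E
python3 - <<'E'
from fit import *
print('top',fit(load('top'),(205,270,340,410),[486,-296,0]))
d=load('wrist')
W=cloud(d)
print('wrist',fit(d,(155,255,232,312),[486,-296,0]))
Z=W[...,2];m=np.zeros(Z.shape,bool);m[155:255,232:312]=1
m&=(Z>.04);P=W[m];print('fintop',P.mean(0),P[:,2].max(),cv2.minAreaRect((P[:,:2]*1e3).astype(np.float32)))
print(np.nanmedian(Z[250:256,240:300]))
E
```

```text
top (array([ 485.87613857, -293.55467662,    0.6354675 ]), np.float64(0.7587941249074303))
wrist (array([ 487.3701898 , -297.7606698 ,    0.90522316]), np.float64(0.00943290982336531))
fintop [ 0.48634757 -0.2974772   0.04796197] 0.05061325676084655 ((487.0357971191406, -297.75531005859375), (29.053922653198242, 14.141891479492188), 0.3618626594543457)
-0.0004217228844988208
```

Wrist fit (IoU 0.99): grip at (487, -298), yaw about 0.7°, fin top at 48–50 mm as expected, and the tool is already aligned. Descending.

```bash
python3 -m jog '[{"x":1.1,"y":-1.9,"z":-2,"yaw":0,"claw":0},{"x":0,"y":0,"z":-4,"yaw":0,"claw":0},{"x":0,"y":0,"z":-4,"yaw":0,"claw":0},{"x":0,"y":0,"z":-3,"yaw":0,"claw":0},{"x":0,"y":0,"z":-2,"yaw":0,"claw":0},{"x":0,"y":0,"z":0,"yaw":0,"claw":0}]' 40
python3 - <<'E'
from h import *
o=get_obs();print(o['ee_pos'],o['tool_rot'],o['ft_force'],o['width']); d=cam('wrist','wrist2')
W=cloud(d);Z=W[...,2];h,w=Z.shape
m=(Z>.04)&(Z<.056)&(np.hypot(W[...,0]-.487,W[...,1]+.298)<.03);P=W[m];print(len(P),P.mean(0),cv2.minAreaRect((P[:,:2]*1e3).astype(np.float32)))
E
```

```text
clock: 2.8
ee_pos: [0.4887, -0.2873, 0.0802]
tool_rot: [0.001, -0.013, 1.0, 0.001]
ft_force: [-0.7, 0.5, 0.2]
width: 0.502
[ 0.48869673 -0.2873249   0.08017929] [ 0.00124111 -0.01270141  0.99991806  0.00100791] [-0.65291602  0.45028552  0.15289225] 0.5016607046610252
1028 [ 0.48602671 -0.29798741  0.04812664] ((487.21356201171875, -297.98529052734375), (30.105770111083984, 13.690296173095703), 0.0454694926738739)
```

View pics/wrist2.png

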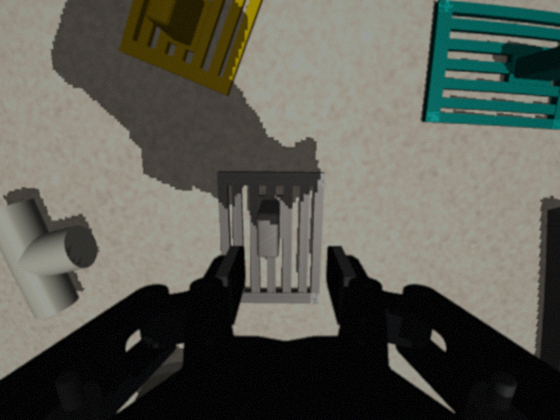

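```bash
python3 -m jog '[{"x":-0.15,"y":-1.05,"z":0,"yaw":-0.015,"claw":0},{"x":0,"y":0,"z":0,"yaw":0,"claw":0}]' 40; python3 -m jog '[{"x":0,"y":0,"z":-2.5,"yaw":0,"claw":0},{"x":0,"y":0,"z":0,"yaw":0,"claw":0}]'
```

```text
clock: 3.05
ee_pos: [0.4893, -0.2982, 0.084]
tool_rot: [0.003, -0.006, 1.0, 0.0]
ft_force: [0.1, -0.4, 1.1]
width: 0.5
clock: 3.25
ee_pos: [0.4913, -0.2993, 0.0618]
tool_rot: [0.006, -0.005, 1.0, -0.001]
ft_force: [-0.3, 1.0, -0.7]
width: 0.5
```

```bash
python3 -m jog '[{"x":-0.4,"y":0.1,"z":-2.5,"yaw":0,"claw":0},{"x":0,"y":0,"z":0,"yaw":0,"claw":0}]'; python3 -m jog '[{"x":0,"y":0.1,"z":-1.8,"yaw":0,"claw":0},{"x":0,"y":0,"z":0,"yaw":0,"claw":0}]'
```

```text
clock: 3.45
ee_pos: [0.489, -0.2994, 0.0397]
tool_rot: [0.008, -0.005, 1.0, -0.001]
ft_force: [-0.1, 0.4, -0.5]
width: 0.499
clock: 3.65
ee_pos: [0.4911, -0.2998, 0.0253]
tool_rot: [0.01, -0.005, 1.0, -0.002]
ft_force: [-0.0, 0.7, -0.2]
width: 0.497
```

```bash
python3 -c "
from h import *
print(get_obs()['joints'].round(3))"; python3 -m jog '[{"x":-0.5,"y":0.15,"z":-1.1,"yaw":0,"claw":0},{"x":0,"y":0,"z":0,"yaw":0,"claw":0}]'; python3 -c "
from h import *
print(get_obs()['joints'].round(3))"
```

```text
[ 0.17   0.603  0.401  1.93  -0.378  0.662  2.386]
clock: 3.85
ee_pos: [0.4876, -0.2994, 0.0169]
tool_rot: [0.012, -0.005, 1.0, -0.003]
ft_force: [-0.2, -0.4, -0.3]
width: 0.499
[ 0.178  0.61   0.391  1.944 -0.388  0.636  2.397]
```

```bash
python3 -m jog '[{"x":0,"y":0.12,"z":-0.4,"yaw":0,"claw":0},{"x":0,"y":0,"z":0,"yaw":0,"claw":1},{"x":0,"y":0,"z":0,"yaw":0,"claw":1},{"x":0,"y":0,"z":0,"yaw":0,"claw":1},{"x":0,"y":0,"z":0,"yaw":0,"claw":1},{"x":0,"y":0,"z":0,"yaw":0,"claw":1}]' 40; python3 -m jog '[{"x":0,"y":0,"z":0,"yaw":0,"claw":1},{"x":0,"y":0,"z":0,"yaw":0,"claw":1},{"x":0,"y":0,"z":0,"yaw":0,"claw":1}]' 40
python3 - <<'E'
from h import *
d=cam('wrist','wrist3')
E
```

```text
clock: 4.45
ee_pos: [0.4886, -0.2987, 0.0147]
tool_rot: [0.013, -0.005, 1.0, -0.003]
ft_force: [-0.3, -0.1, -0.2]
width: 0.161
clock: 4.75
ee_pos: [0.4886, -0.2987, 0.0147]
tool_rot: [0.013, -0.005, 1.0, -0.003]
ft_force: [0.0, -0.6, -1.0]
width: 0.159
```

View pics/wrist3.png

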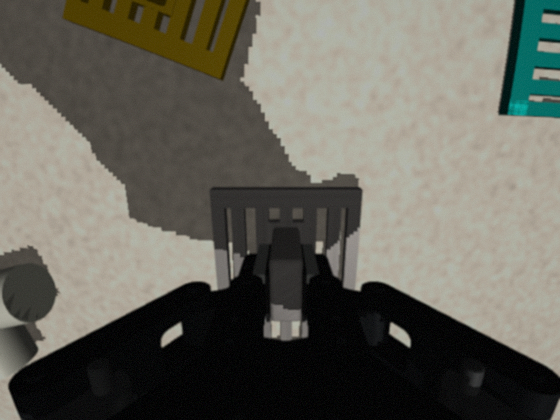

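Grip holds (13.5 mm opening on the 14 mm fin). Lifting.

```bash
python3 -m jog '[{"x":0,"y":0,"z":0.6,"yaw":0,"claw":1},{"x":0,"y":0,"z":1.5,"yaw":0,"claw":1},{"x":0,"y":0,"z":3,"yaw":0,"claw":1},{"x":0,"y":0,"z":3,"yaw":0,"claw":1},{"x":0,"y":0,"z":3,"yaw":0,"claw":1},{"x":0,"y":0,"z":2,"yaw":0,"claw":1},{"x":0,"y":0,"z":0,"yaw":0,"claw":1}]' 40
python3 -m jog '[{"x":0,"y":3,"z":0,"yaw":0.03,"claw":1},{"x":0,"y":4,"z":0,"yaw":0.04,"claw":1},{"x":0,"y":4,"z":0,"yaw":0.04,"claw":1},{"x":0,"y":4,"z":0,"yaw":0.04,"claw":1},{"x":0,"y":3,"z":0,"yaw":0.04,"claw":1},{"x":0,"y":0,"z":0,"yaw":0,"claw":1}]'
python3 - <<'E'
from h import *
d=cam('wrist','wrist4');d=cam('top','top4');o=get_obs();print(o['joints'],o['width'],o['tool_rot'])
E
```

```text
clock: 5.5
ee_pos: [0.4857, -0.2982, 0.1541]
tool_rot: [0.012, -0.004, 1.0, -0.003]
ft_force: [-0.0, -1.1, -2.3]
width: 0.16
clock: 6.1
ee_pos: [0.4814, -0.1131, 0.1527]
tool_rot: [0.011, -0.1, 0.995, -0.002]
ft_force: [-0.8, -0.6, -2.3]
width: 0.158
[-0.22292232  0.2788711   0.4355954   2.0351251  -0.15772826  0.83445064
  2.06818199] 0.15852445112308972 [ 0.01155713 -0.09783639  0.99512966 -0.00338264]
```

View pics/wrist4.png

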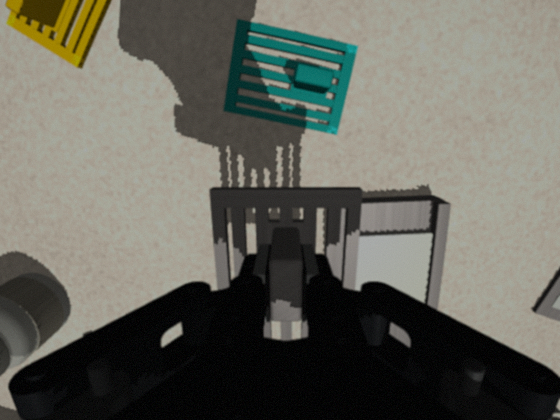

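View pics/top4.png

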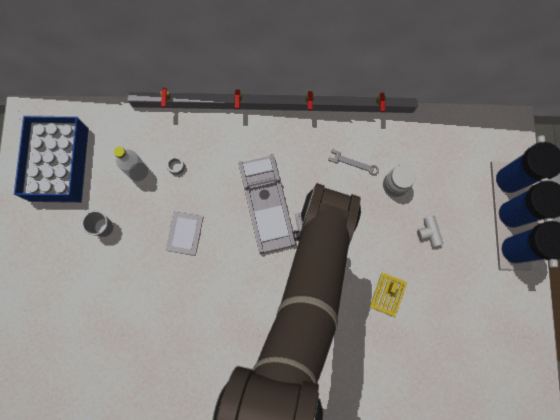

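```bash
python3 - <<'E'
from h import *
d=load('wrist');W=cloud(d);Z=W[...,2]
th=np.radians(14.06);ex=np.array([np.cos(th),np.sin(th)]);ey=np.array([-ex[1],ex[0]])
O=np.array([.62785,.02582])
D=np.stack([(W[...,:2]-O)@ex,(W[...,:2]-O)@ey,Z],-1)*1000
m=np.zeros(Z.shape,bool);m[150:330,362:480]=1
f=m&(Z>.0325)&(Z<.042)
print(f.sum(),np.nanmedian(Z[f]))
# far fence: y bounds per x bin
for x in range(-165,-60,15):
    s=f&(abs(D[...,0]-x)<7)&(D[...,1]>20)
    if s.sum()>5: print(x,s.sum(),np.percentile(D[s][:,1],[2,50,98]).round(1),np.median(D[s][:,2]).round(1))
s=f&(D[...,1]>44);print('near end x',np.percentile(D[s][:,0],[0,2,5]))
l=m&(abs(Z-.03)<.003)&(abs(D[...,1]-25)<15);print('land/liner x min',np.percentile(D[l][:,0],[0,2,50]),np.median(D[l][:,2]))
# lines
vis=d['img'][:,:,::-1].copy()
for y in(-55,-43,43,55):
    q=proj(d,[[*(O+x/1000*ex+y/1000*ey),.035] for x in(-170,-60)]);cv2.line(vis,*[tuple(int(v) for v in a) for a in q],(0,0,255),1)
q=proj(d,[[*(O-.170*ex+y/1000*ey),.035] for y in(-55,55)]);cv2.line(vis,*[tuple(int(v) for v in a) for a in q],(0,255,0),1)
cv2.imwrite('pics/ov4.png',cv2.resize(vis[170:330,340:480],None,fx=4,fy=3.7))
E
```

```text
1318 0.0346443192780885
-165 164 [42.  47.7 54.5] 34.7
-150 175 [42.3 48.1 54.1] 34.6
-135 170 [42.7 48.2 54.3] 34.7
-120 163 [42.3 47.9 54.3] 34.7
-105 164 [41.7 47.4 54.2] 34.7
-90 159 [41.9 47.9 54.2] 34.6
-75 147 [42.3 48.1 54.4] 34.5
near end x [-169.40539332 -168.24202907 -165.29449265]
land/liner x min [-139.81240631 -138.65005874 -106.96113414] 29.679145973130872
```

View pics/ov4.png

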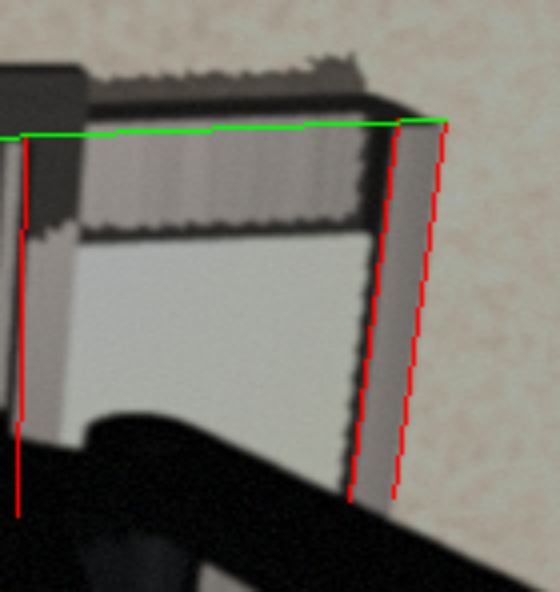

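The wrist view agrees with the deck frame within 1 mm (channel centre 0.9 mm to -y). Now over the landing.

```bash
python3 -m jog '[{"x":1.2,"y":3,"z":0,"yaw":0.02,"claw":1},{"x":1.6,"y":3.8,"z":0,"yaw":0.02,"claw":1},{"x":1.6,"y":3.8,"z":0,"yaw":0.01,"claw":1},{"x":0,"y":0,"z":0,"yaw":0,"claw":1},{"x":0,"y":0,"z":0,"yaw":0,"claw":1}]' 40
python3 - <<'E'
from h import *
o=get_obs();print(o['ee_pos'],o['joints'],o['width'],o['tool_rot'],np.degrees(2*np.arctan2(-o['tool_rot'][1],o['tool_rot'][2])))
E
```

```text
clock: 6.7
ee_pos: [0.5264, -0.0167, 0.152]
tool_rot: [0.011, -0.116, 0.993, -0.005]
ft_force: [-0.1, -0.7, -3.0]
width: 0.159
[ 0.5263703  -0.01674409  0.15204876] [-0.3782864   0.32898219  0.38600345  1.96310502 -0.1512383   0.85410394
  1.8888345 ] 0.15908764260067107 [ 0.01131523 -0.11582146  0.99319175 -0.00524528] 13.303054750121497
```

```bash
python3 -m jog '[{"x":0,"y":1.2,"z":-1.5,"yaw":0.012,"claw":1},{"x":0,"y":0.4,"z":-2.5,"yaw":0,"claw":1},{"x":0,"y":0,"z":0,"yaw":0,"claw":1},{"x":0,"y":0,"z":0,"yaw":0,"claw":1}]' 40
python3 - <<'E'
from h import *
o=get_obs();print(o['ee_pos'],o['tool_rot'],np.degrees(2*np.arctan2(-o['tool_rot'][1],o['tool_rot'][2])))
d=cam('wrist','wrist5')
E
```

```text
clock: 7.1
ee_pos: [0.5266, -0.0075, 0.1115]
tool_rot: [0.012, -0.117, 0.993, -0.007]
ft_force: [0.4, -0.3, -3.6]
width: 0.156
[ 0.52664812 -0.00753984  0.1114941 ] [ 0.01157889 -0.11698276  0.99304485 -0.00654888] 13.437195693625574
```

View pics/wrist5.png

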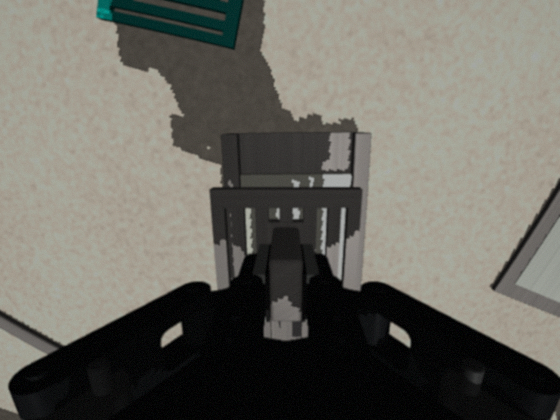

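```bash
python3 -m jog '[{"x":0,"y":0.6,"z":-1.5,"yaw":0.01,"claw":1},{"x":0,"y":0.3,"z":-1.5,"yaw":0,"claw":1},{"x":0,"y":0,"z":-1,"yaw":0,"claw":1},{"x":0,"y":0,"z":0,"yaw":0,"claw":1},{"x":0,"y":0,"z":0,"yaw":0,"claw":1}]' 40
python3 - <<'E'
from h import *
o=get_obs();print(o['ee_pos'],o['tool_rot'],np.degrees(2*np.arctan2(-o['tool_rot'][1],o['tool_rot'][2])))
d=cam('wrist','wrist6');W=cloud(d);Z=W[...,2]
th=np.radians(14.06);ex=np.array([np.cos(th),np.sin(th)]);ey=np.array([-ex[1],ex[0]])
O=np.array([.62785,.02582])
D=np.stack([(W[...,:2]-O)@ex,(W[...,:2]-O)@ey,Z],-1)*1000
m=np.zeros(Z.shape,bool);m[:300,150:420]=1
for x in (-165,-155,-148):
    f=m&(abs(Z-.035)<.003)&(abs(D[...,0]-x)<4)
    for s in(-1,1):
        g=f&(D[...,1]*s>35)&(D[...,1]*s<65)
        if g.sum()>5: print('fence',x,g.sum(),np.percentile(D[g][:,1],[2,50,98]).round(1))
f=m&(Z>.043)&(Z<.065)&(D[...,0]<-120)&(D[...,0]>-150)
P=D[f];print('plate',f.sum(),np.percentile(P[:,1],[0,1,50,99,100]).round(1),'x min',np.percentile(P[:,0],[0,1,5]).round(1),np.median(P[:,2]))
L=P[P[:,1]>20];Q=P[P[:,1]<-20];print(np.median(L[:,2]),np.median(Q[:,2]))
E
```

```text
clock: 7.65
ee_pos: [0.5294, -0.0028, 0.0753]
tool_rot: [0.015, -0.119, 0.993, -0.007]
ft_force: [0.1, 0.9, -3.3]
width: 0.159
[ 0.52940998 -0.0028062   0.07532591] [ 0.01498845 -0.11883474  0.99277635 -0.00698362] 13.651588558109287
fence -165 264 [-54.8 -49.1 -43.7]
fence -165 286 [42.3 47.9 53.9]
fence -155 257 [-55.3 -49.2 -43.5]
fence -155 264 [42.2 47.9 54. ]
fence -148 252 [-55.2 -49.2 -43.5]
fence -148 254 [42.3 48.1 53.9]
plate 423 [-43.3 -42.1  -2.   35.9  36.9] x min [-138.7 -138.7 -138.6] 62.726922006472755
62.42745298070573 62.68806596390512
```

View pics/wrist6.png

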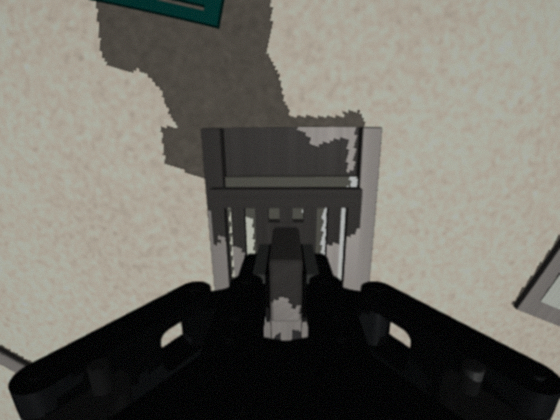

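```bash
python3 -m jog '[{"x":-0.5,"y":0.3,"z":-0.5,"yaw":0.007,"claw":1},{"x":0,"y":0,"z":0,"yaw":0,"claw":1},{"x":0,"y":0,"z":0,"yaw":0,"claw":1}]' 40
cat > chk.py <<'E'
from h import *
import sys
o=get_obs();print(o['clock'],o['ee_pos'].round(4),o['tool_rot'].round(4),np.degrees(2*np.arctan2(-o['tool_rot'][1],o['tool_rot'][2])),o['ft_force'].round(1),o['width'])
th=np.radians(14.06);ex=np.array([np.cos(th),np.sin(th)]);ey=np.array([-ex[1],ex[0]])
O=np.array([.62785,.02582])
e=o['ee_pos'][:2]-O;print('tcp deck',(e@ex*1000).round(1),(e@ey*1000).round(1))
d=cam('wrist',sys.argv[1]);W=cloud(d);Z=W[...,2]
D=np.stack([(W[...,:2]-O)@ex,(W[...,:2]-O)@ey,Z],-1)*1000
zt=o['ee_pos'][2]-.0147+.007
m=np.zeros(Z.shape,bool);m[:300,150:420]=1
f=m&(abs(Z-zt)<.006)&(abs(D[...,1])<47)&(D[...,0]>-150)
rows=[]
for r in range(150,300):
    c=np.where(f[r])[0]
    if len(c)>20: rows.append((D[r,c[0]],D[r,c[-1]]))
E=np.array(rows)
if len(E):
    wd=E[:,1,1]-E[:,0,1];k=abs(abs(wd)-80)<2.5
    if k.sum()>3:
        E=E[k];print('n',k.sum(),'plate y centre',np.median((E[:,0,1]+E[:,1,1])/2).round(1),'width',np.median(abs(wd[k])).round(1),'yaw err deg',[np.degrees(np.polyfit(E[:,i,0],E[:,i,1],1)[0]).round(2) for i in(0,1)],'z',np.median(E[:,0,2]).round(1),np.median(E[:,1,2]).round(1),'xmin',E[...,0].min().round(1))
f=m&(abs(Z-.035)<.002)&(D[...,0]>-172)&(D[...,0]<-120)
for s in(-1,1):
    g=f&(D[...,1]*s>40)&(D[...,1]*s<60)
    if g.sum()>5: print('fence',g.sum(),np.percentile(D[g][:,1],[2,50,98]).round(1))
E
python3 chk.py wrist7
```

```text
clock: 8.0
ee_pos: [0.5248, 0.0002, 0.0714]
tool_rot: [0.016, -0.122, 0.992, -0.007]
ft_force: [0.8, -0.3, -3.2]
width: 0.159
8.0 [5.248e-01 2.000e-04 7.140e-02] [ 0.0162 -0.1224  0.9923 -0.0069] 14.062526587611426 [ 0.8 -0.3 -3.2] 0.1592778304177165
tcp deck -106.2 0.1
n 100 plate y centre 0.5 width 79.7 yaw err deg [np.float64(0.14), np.float64(-0.39)] z 63.8 62.9 xmin -142.5
fence 1318 [-55.2 -50.  -43.7]
fence 1305 [42.6 49.  53.9]
```

```bash
python3 -m jog '[{"x":-0.1,"y":0,"z":-1.2,"yaw":0,"claw":1},{"x":0,"y":0,"z":0,"yaw":0,"claw":1},{"x":0,"y":0,"z":0,"yaw":0,"claw":1}]' 40;python3 chk.py wrist8
```

```text
clock: 8.35
ee_pos: [0.5237, 0.0004, 0.0584]
tool_rot: [0.016, -0.123, 0.992, -0.007]
ft_force: [-0.5, -0.5, -3.3]
width: 0.159
8.35 [5.237e-01 4.000e-04 5.840e-02] [ 0.0162 -0.1226  0.9923 -0.0068] 14.08181117106877 [-0.5 -0.5 -3.3] 0.15855996703946545
tcp deck -107.3 0.6
n 99 plate y centre 1.1 width 79.7 yaw err deg [np.float64(0.08), np.float64(-0.39)] z 51.0 49.7 xmin -143.3
fence 1690 [-55.  -49.2 -43.8]
fence 1593 [42.6 48.6 53.9]
```

```bash
python3 -m jog '[{"x":0.15,"y":-0.18,"z":-0.4,"yaw":0,"claw":1},{"x":0,"y":0,"z":0,"yaw":0,"claw":1},{"x":0,"y":0,"z":0,"yaw":0,"claw":1}]' 40;python3 chk.py wrist9
```

```text
clock: 8.7
ee_pos: [0.5252, -0.0017, 0.0539]
tool_rot: [0.016, -0.123, 0.992, -0.007]
ft_force: [-0.2, -0.0, -3.4]
width: 0.156
8.7 [ 0.5252 -0.0017  0.0539] [ 0.0159 -0.1225  0.9923 -0.0068] 14.075621586771067 [-0.2 -0.  -3.4] 0.15646287462829273
tcp deck -106.3 -1.7
n 99 plate y centre -1.3 width 79.7 yaw err deg [np.float64(0.06), np.float64(-0.38)] z 46.4 45.3 xmin -142.5
fence 1719 [-55.1 -49.5 -43.8]
fence 1893 [42.4 48.1 53.9]
```

```bash
python3 -m jog '[{"x":0,"y":0.03,"z":-0.4,"yaw":0,"claw":1},{"x":0,"y":0,"z":-0.2,"yaw":0,"claw":1},{"x":0,"y":0,"z":0,"yaw":0,"claw":1}]' 40;python3 -m jog '[{"x":0,"y":0,"z":-0.1,"yaw":0,"claw":1},{"x":0,"y":0,"z":0,"yaw":0,"claw":1}]'
```

```text
clock: 9.05
ee_pos: [0.5252, -0.0013, 0.0476]
tool_rot: [0.016, -0.123, 0.992, -0.007]
ft_force: [0.4, 0.3, -3.1]
width: 0.159
clock: 9.25
ee_pos: [0.5252, -0.0013, 0.0464]
tool_rot: [0.016, -0.123, 0.992, -0.007]
ft_force: [0.5, 0.8, -3.1]
width: 0.158
```

```bash
python3 -m jog '[{"x":0,"y":0,"z":-0.1,"yaw":0,"claw":1},{"x":0,"y":0,"z":0,"yaw":0,"claw":1}]' 25;python3 -m jog '[{"x":0,"y":0,"z":-0.06,"yaw":0,"claw":1},{"x":0,"y":0,"z":0,"yaw":0,"claw":1}]' 20
```

```text
clock: 9.45
ee_pos: [0.5253, -0.0013, 0.0454]
tool_rot: [0.016, -0.123, 0.992, -0.007]
ft_force: [-0.2, -0.2, -2.8]
width: 0.16
clock: 9.65
ee_pos: [0.5254, -0.0013, 0.0452]
tool_rot: [0.016, -0.123, 0.992, -0.007]
ft_force: [-0.4, 0.2, -1.3]
width: 0.159
```

Contact is starting (weight coming off the wrist). I'll press slightly less than 1 mm more, then open the jaws a little so it lies flat and still.

```bash
python3 -m jog '[{"x":0,"y":0,"z":-0.06,"yaw":0,"claw":1},{"x":0,"y":0,"z":0,"yaw":0,"claw":1}]' 20;python3 -m jog '[{"x":0,"y":0,"z":0,"yaw":0,"claw":0.6},{"x":0,"y":0,"z":0,"yaw":0,"claw":0.5},{"x":0,"y":0,"z":0,"yaw":0,"claw":0.5},{"x":0,"y":0,"z":0,"yaw":0,"claw":0.5},{"x":0,"y":0,"z":0,"yaw":0,"claw":0.5}]'; python3 chk.py wrist10
```

```text
clock: 9.85
ee_pos: [0.5254, -0.0013, 0.0451]
tool_rot: [0.016, -0.122, 0.992, -0.007]
ft_force: [-0.9, 0.9, -0.8]
width: 0.164
clock: 10.35
ee_pos: [0.5268, -0.0013, 0.0456]
tool_rot: [0.018, -0.122, 0.992, -0.007]
ft_force: [0.5, -0.6, -0.1]
width: 0.246
10.35 [ 0.5268 -0.0013  0.0456] [ 0.0178 -0.1225  0.9923 -0.0068] 14.074405852876879 [ 0.5 -0.6 -0.1] 0.24567559775291303
tcp deck -104.6 -1.7
fence 2077 [-54.9 -48.8 -40.7]
fence 2117 [42.3 48.1 53.9]
```

View pics/wrist10.png

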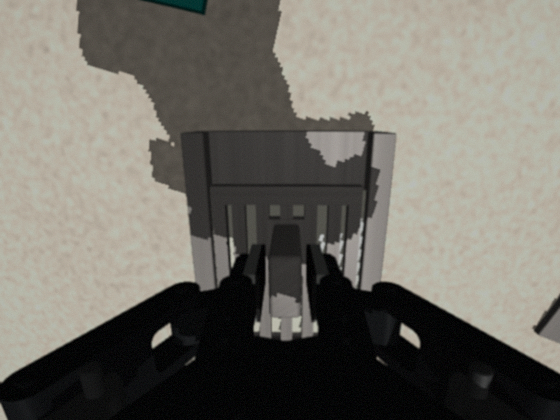

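```bash
cat > pl.py <<'E'
from h import *
def plate(d,zlo,zhi):
    th=np.radians(14.06);ex=np.array([np.cos(th),np.sin(th)]);ey=np.array([-ex[1],ex[0]])
    O=np.array([.62785,.02582]);W=cloud(d);Z=W[...,2]
    D=np.stack([(W[...,:2]-O)@ex,(W[...,:2]-O)@ey,Z],-1)*1000
    m=np.zeros(Z.shape,bool);m[100:300,150:420]=1
    f=m&(Z>zlo)&(Z<zhi)&(abs(D[...,1])<41)&(D[...,0]>-150)&(D[...,0]<60)
    P=D[f]
    A=np.c_[P[:,0]-P[:,0].mean(),P[:,1],np.ones(len(P))]
    s=np.linalg.lstsq(A,P[:,2],rcond=None)[0]
    print('n',len(P),'pitch,roll deg',np.degrees(s[:2]).round(2),'z',s[2].round(1),'x',np.percentile(P[:,0],[1,50,99]).round(1),'y',np.percentile(P[:,1],[1,99]).round(1))
if __name__=='__main__':
    import sys
    plate(load('wrist'),float(sys.argv[1]),float(sys.argv[2]))
E
python3 pl.py .0335 .042
```

```text
n 8347 pitch,roll deg [-0.26  0.07] z 36.4 x [-141.9 -124.7  -79.2] y [-40.5  38.6]
```

It lies flat (0.3°) at plate-top 36–37 mm, rear end at deck x -142, so the grip is at -107. Regripping lightly, then starting the slide.

```bash
python3 -m jog '[{"x":0,"y":0,"z":0,"yaw":0,"claw":1},{"x":0,"y":0,"z":0,"yaw":0,"claw":1},{"x":0,"y":0,"z":0,"yaw":0,"claw":1},{"x":0,"y":0,"z":0,"yaw":0,"claw":1},{"x":0,"y":0,"z":0,"yaw":0,"claw":1}]' 20; python3 -m jog '[{"x":0.3,"y":0.07,"z":0,"yaw":0,"claw":1},{"x":0.5,"y":0.12,"z":0,"yaw":0,"claw":1},{"x":0.5,"y":0.12,"z":0,"yaw":0,"claw":1},{"x":0,"y":0,"z":0,"yaw":0,"claw":1}]' 20; python3 chk.py wrist11;python3 pl.py .0335 .042
```

```text
clock: 10.9
ee_pos: [0.5268, -0.0011, 0.046]
tool_rot: [0.018, -0.122, 0.992, -0.006]
ft_force: [-1.4, -0.4, 0.6]
width: 0.16
clock: 11.3
ee_pos: [0.5379, 0.0015, 0.046]
tool_rot: [0.015, -0.122, 0.992, -0.006]
ft_force: [1.1, 0.4, 0.0]
width: 0.16
11.3 [0.5379 0.0015 0.046 ] [ 0.0152 -0.1223  0.9924 -0.0062] 14.047257708208981 [1.1 0.4 0. ] 0.15999614381286092
tcp deck -93.2 -1.7
fence 2140 [-54.9 -49.1 -43.5]
fence 2229 [42.3 48.  53.9]
n 8505 pitch,roll deg [-0.36 -0.43] z 36.8 x [-130.4 -112.9  -72.8] y [-40.6  38.4]
```

```bash
python3 -m jog '[{"x":0.6,"y":0.15,"z":0,"yaw":0,"claw":1},{"x":0.6,"y":0.15,"z":0,"yaw":0,"claw":1},{"x":0.6,"y":0.15,"z":0,"yaw":0,"claw":1},{"x":0.6,"y":0.15,"z":0,"yaw":0,"claw":1},{"x":0,"y":0,"z":0,"yaw":0,"claw":1}]' 20; python3 chk.py wrist12;python3 pl.py .0335 .042
```

```text
clock: 11.85
ee_pos: [0.5604, 0.0066, 0.046]
tool_rot: [0.013, -0.122, 0.992, -0.006]
ft_force: [1.0, 0.6, -0.1]
width: 0.165
11.85 [0.5604 0.0066 0.046 ] [ 0.0127 -0.1219  0.9924 -0.0062] 14.003401240769286 [ 1.   0.6 -0.1] 0.16500374542632457
tcp deck -70.1 -2.2
fence 2374 [-55.  -49.2 -43.5]
fence 2444 [42.4 48.  53.9]
n 8443 pitch,roll deg [-0.65 -0.37] z 36.9 x [-107.4  -90.1  -49.9] y [-40.6  38. ]
```

```bash
python3 -m jog '[{"x":0.6,"y":0.18,"z":0,"yaw":0,"claw":1},{"x":0.6,"y":0.17,"z":0,"yaw":0,"claw":1},{"x":0.6,"y":0.16,"z":0,"yaw":0,"claw":1},{"x":0.6,"y":0.16,"z":0,"yaw":0,"claw":1},{"x":0.6,"y":0.16,"z":0,"yaw":0,"claw":1},{"x":0,"y":0,"z":0,"yaw":0,"claw":1}]' 20; python3 chk.py wrist13;python3 pl.py .030 .042
```

```text
clock: 12.5
ee_pos: [0.5894, 0.0145, 0.0457]
tool_rot: [0.01, -0.122, 0.993, -0.006]
ft_force: [-1.0, 0.8, 3.7]
width: 0.165
12.5 [0.5894 0.0145 0.0457] [ 0.0101 -0.1216  0.9925 -0.0061] 13.966004843557101 [-1.   0.8  3.7] 0.16455536394545286
tcp deck -40.1 -1.6
fence 2473 [-55.  -49.1 -43.5]
fence 2507 [42.4 48.  53.9]
n 12859 pitch,roll deg [ 4.7  -0.36] z 34.6 x [-119.7  -68.6  -20.7] y [-40.4  39. ]
```

View pics/wrist13.png

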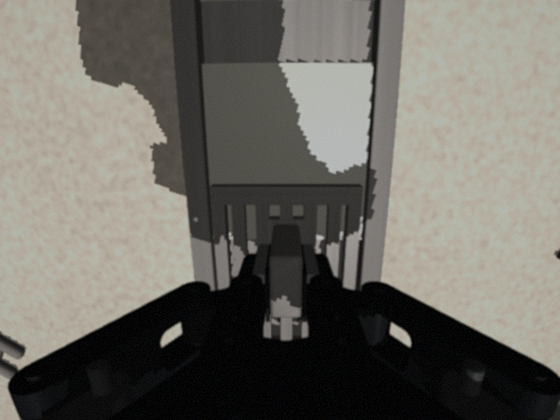

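```bash
python3 -m jog '[{"x":0.6,"y":0.15,"z":0,"yaw":0,"claw":1},{"x":0.6,"y":0.15,"z":0,"yaw":0,"claw":1},{"x":0.6,"y":0.15,"z":0,"yaw":0,"claw":1},{"x":0,"y":0,"z":0,"yaw":0,"claw":1}]' 20; python3 chk.py wrist14
```

```text
clock: 12.95
ee_pos: [0.6082, 0.0194, 0.0453]
tool_rot: [0.01, -0.122, 0.993, -0.006]
ft_force: [1.6, 0.8, 3.1]
width: 0.161
12.95 [0.6082 0.0194 0.0453] [ 0.0097 -0.1215  0.9925 -0.006 ] 13.959677309012998 [1.6 0.8 3.1] 0.1609038938472267
tcp deck -20.7 -1.4
fence 1464 [-55.  -49.2 -43.5]
fence 1468 [42.4 48.  53.9]
```

```bash
python3 -m jog '[{"x":0.4,"y":0.1,"z":0,"yaw":0,"claw":1},{"x":0.3,"y":0.08,"z":0,"yaw":0,"claw":1},{"x":0,"y":0,"z":0,"yaw":0,"claw":1}]' 20; python3 chk.py wrist15; python3 - <<'E'
from h import *
d=load('wrist');W=cloud(d);Z=W[...,2]
th=np.radians(14.06);ex=np.array([np.cos(th),np.sin(th)]);ey=np.array([-ex[1],ex[0]])
O=np.array([.62785,.02582])
D=np.stack([(W[...,:2]-O)@ex,(W[...,:2]-O)@ey,Z],-1)*1000
for r in range(165,215,2):
    s=(abs(D[r,:,1])<36)&(np.arange(560)>200)&(np.arange(560)<370)
    if s.sum(): print(r,np.nanmedian(D[r,s],axis=0).round(1), np.percentile(D[r,s,2],[10,90]).round(1))
E
```

```text
clock: 13.3
ee_pos: [0.6149, 0.0212, 0.045]
tool_rot: [0.009, -0.121, 0.993, -0.006]
ft_force: [0.3, 0.4, 2.3]
width: 0.16
13.3 [0.6149 0.0212 0.045 ] [ 0.0092 -0.1214  0.9925 -0.0061] 13.949004099366395 [0.3 0.4 2.3] 0.16023065597500025
tcp deck -13.6 -1.4
fence 1093 [-55.1 -49.1 -43.6]
fence 1083 [42.4 48.1 53.9]
165 [-61.3   0.   29.6] [28.7 30.5]
167 [-60.3   0.3  29.7] [28.9 30.4]
169 [-59.2   0.   29.7] [29.  30.6]
171 [-58.1   0.3  29.5] [28.7 30.3]
173 [-57.1   0.1  29.7] [29.  30.5]
175 [-55.9   0.3  29.6] [28.9 30.5]
177 [-54.9  -0.2  29.7] [28.8 30.5]
179 [-53.8   0.3  29.6] [28.8 30.4]
181 [-52.7   0.3  29.5] [28.9 30.3]
183 [-51.6  -0.2  29.6] [28.7 30.4]
185 [-51.5   0.1  35. ] [34.2 35.8]
187 [-50.8  -0.2  37. ] [36.2 37.9]
189 [-49.8   0.1  36.9] [36.1 37.6]
191 [-48.7   0.1  37. ] [36.2 37.8]
193 [-47.6  -0.4  37. ] [36.1 37.9]
195 [-46.5   0.1  36.8] [36.  37.8]
197 [-45.5  -0.4  37. ] [36.1 37.9]
199 [-44.4  -0.4  36.9] [36.  37.6]
201 [-43.3   0.1  36.8] [35.9 37.7]
203 [-42.2   0.1  36.8] [36.  37.7]
205 [-40.8   0.1  35.6] [22.2 36.9]
207 [-39.7  -0.2  35.7] [22.4 36.9]
209 [-38.6  -0.2  35.6] [22.3 36.8]
211 [-37.4   0.4  35.6] [22.3 36.8]
213 [-36.3   0.6  35.4] [22.3 36.9]
```

View pics/wrist15.png

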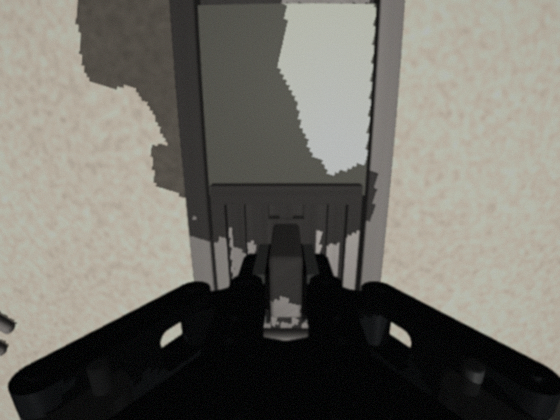

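Rear edge is at deck x -51 and still up on the land (top at 37). Now creeping in millimetre steps with a slight downward bias, feeling for the drop.

```bash
python3 -m jog '[{"x":0.2,"y":0.05,"z":-0.05,"yaw":0,"claw":1},{"x":0.15,"y":0.04,"z":-0.05,"yaw":0,"claw":1},{"x":0,"y":0,"z":-0.03,"yaw":0,"claw":1}]' 20; python3 -m jog '[{"x":0.12,"y":0.03,"z":-0.05,"yaw":0,"claw":1},{"x":0.0,"y":0.0,"z":-0.05,"yaw":0,"claw":1}]' 20;python3 -m jog '[{"x":0.1,"y":0.03,"z":-0.05,"yaw":0,"claw":1},{"x":0.0,"y":0.0,"z":-0.05,"yaw":0,"claw":1}]' 20
```

```text
clock: 13.65
ee_pos: [0.6183, 0.022, 0.0436]
tool_rot: [0.009, -0.121, 0.993, -0.006]
ft_force: [-1.2, -0.2, 4.3]
width: 0.159
clock: 13.85
ee_pos: [0.6194, 0.0221, 0.0435]
tool_rot: [0.009, -0.121, 0.993, -0.006]
ft_force: [-2.6, 0.3, 6.8]
width: 0.163
clock: 14.05
ee_pos: [0.6204, 0.0224, 0.0434]
tool_rot: [0.009, -0.121, 0.993, -0.006]
ft_force: [-2.2, 0.9, 5.7]
width: 0.16
```

```bash
python3 -m jog '[{"x":0.1,"y":0.03,"z":-0.05,"yaw":0,"claw":1},{"x":0.0,"y":0.0,"z":-0.05,"yaw":0,"claw":1}]' 20; python3 chk.py wrist16; python3 - <<'E'
from h import *
d=load('wrist');W=cloud(d);Z=W[...,2]
th=np.radians(14.06);ex=np.array([np.cos(th),np.sin(th)]);ey=np.array([-ex[1],ex[0]])
O=np.array([.62785,.02582])
D=np.stack([(W[...,:2]-O)@ex,(W[...,:2]-O)@ey,Z],-1)*1000
for r in range(173,203,2):
    s=(abs(D[r,:,1])<36)&(np.arange(560)>200)&(np.arange(560)<370)
    if s.sum(): print(r,np.nanmedian(D[r,s],axis=0).round(1), np.percentile(D[r,s,2],[10,90]).round(1))
E
```

```text
clock: 14.25
ee_pos: [0.6215, 0.0226, 0.0433]
tool_rot: [0.009, -0.121, 0.993, -0.005]
ft_force: [-2.5, 0.6, 5.5]
width: 0.158
14.25 [0.6215 0.0226 0.0433] [ 0.0091 -0.1209  0.9926 -0.0054] 13.891732735585734 [-2.5  0.6  5.5] 0.15769190335354846
tcp deck -7.0 -1.6
fence 702 [-55.1 -49.2 -43.5]
fence 677 [42.3 48.  53.9]
173 [-50.6   0.2  29.6] [28.8 30.5]
175 [-49.5   0.2  29.6] [28.9 30.4]
177 [-48.5   0.2  29.7] [28.8 30.4]
179 [-47.4  -0.1  29.7] [28.9 30.5]
181 [-46.3  -0.1  29.7] [29.  30.5]
183 [-46.   -0.1  34.1] [33.2 34.9]
185 [-45.5   0.2  36.7] [36.  37.5]
187 [-44.4   0.2  36.8] [35.9 37.5]
189 [-43.3   0.2  36.5] [35.7 37.6]
191 [-42.3  -0.8  36.5] [35.7 37.4]
193 [-41.2   0.5  36.5] [35.6 37.3]
195 [-40.1   1.   36.4] [35.7 37.4]
197 [-39.   -0.3  36.3] [35.5 37.2]
199 [-38.    0.2  36.4] [35.6 37.2]
201 [-36.8   0.5  36. ] [35.4 36.9]
```

```bash
python3 -m jog '[{"x":0.1,"y":0.03,"z":-0.05,"yaw":0,"claw":1},{"x":0.0,"y":0.0,"z":-0.05,"yaw":0,"claw":1}]' 20; python3 -m jog '[{"x":0.1,"y":0.03,"z":-0.05,"yaw":0,"claw":1},{"x":0.0,"y":0.0,"z":-0.05,"yaw":0,"claw":1}]' 20
```

```text
clock: 14.5
ee_pos: [0.6227, 0.0228, 0.0429]
tool_rot: [0.01, -0.121, 0.993, -0.005]
ft_force: [-1.8, -0.9, 0.9]
width: 0.162
clock: 14.7
ee_pos: [0.6238, 0.0229, 0.042]
tool_rot: [0.01, -0.121, 0.993, -0.005]
ft_force: [-2.5, 0.3, 2.4]
width: 0.163
```

The upward force fell and the tool is sinking: the drop begins. Lowering without advancing.

```bash
python3 -m jog '[{"x":0,"y":0,"z":-0.1,"yaw":0,"claw":1},{"x":0.0,"y":0.0,"z":-0.1,"yaw":0,"claw":1}]' 20; python3 -m jog '[{"x":0,"y":0,"z":-0.1,"yaw":0,"claw":1},{"x":0.0,"y":0.0,"z":-0.05,"yaw":0,"claw":1}]' 20; python3 chk.py wrist17
```

```text
clock: 14.9
ee_pos: [0.6238, 0.0228, 0.0399]
tool_rot: [0.01, -0.121, 0.993, -0.005]
ft_force: [-2.3, -0.6, 3.3]
width: 0.161
clock: 15.1
ee_pos: [0.6237, 0.0225, 0.0387]
tool_rot: [0.01, -0.12, 0.993, -0.005]
ft_force: [-5.4, -0.9, 11.2]
width: 0.163
15.1 [0.6237 0.0225 0.0387] [ 0.0097 -0.1205  0.9927 -0.0053] 13.840924800057458 [-5.4 -0.9 11.2] 0.16292637664156032
tcp deck -4.8 -2.2
fence 512 [-55.1 -49.3 -43.5]
fence 471 [42.3 48.  53.9]
```

View pics/wrist17.png

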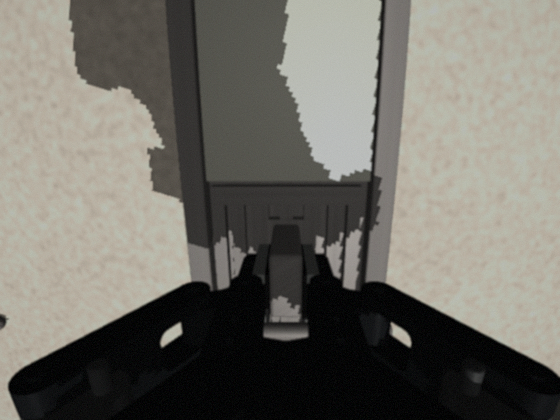

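It is in the pocket (TCP 38.7, expected about 38). Letting go and checking before retreating.

```bash
python3 -m jog '[{"x":0,"y":0,"z":0,"yaw":0,"claw":0.6},{"x":0,"y":0,"z":0,"yaw":0,"claw":0.4},{"x":0,"y":0,"z":0,"yaw":0,"claw":0.2},{"x":0,"y":0,"z":0,"yaw":0,"claw":0.2},{"x":0,"y":0,"z":0,"yaw":0,"claw":0.2}]' 20; python3 chk.py wrist18; python3 - <<'E'
from h import *
d=load('wrist');W=cloud(d);Z=W[...,2]
th=np.radians(14.06);ex=np.array([np.cos(th),np.sin(th)]);ey=np.array([-ex[1],ex[0]])
O=np.array([.62785,.02582])
D=np.stack([(W[...,:2]-O)@ex,(W[...,:2]-O)@ey,Z],-1)*1000
for r in range(173,235,3):
    s=(abs(D[r,:,1])<36)&(np.arange(560)>200)&(np.arange(560)<370)
    if s.sum(): print(r,np.nanmedian(D[r,s],axis=0).round(1), np.percentile(D[r,s,2],[10,90]).round(1))
E
```

```text
clock: 15.65
ee_pos: [0.6247, 0.023, 0.0382]
tool_rot: [0.011, -0.121, 0.993, -0.005]
ft_force: [0.1, 0.0, -0.3]
width: 0.399
15.65 [0.6247 0.023  0.0382] [ 0.0105 -0.1206  0.9926 -0.0054] 13.859301453386916 [ 0.1  0.  -0.3] 0.39944017419442984
tcp deck -3.8 -1.9
fence 419 [-55.  -49.4 -43.6]
fence 397 [42.2 48.2 54. ]
173 [-48.2   0.1  29.6] [28.7 30.5]
176 [-46.6  -0.4  29.6] [28.6 30.3]
179 [-45.1   0.1  29.7] [28.8 30.4]
182 [-42.2   0.1  22.7] [21.9 23.4]
185 [-41.9  -0.1  29.7] [28.8 30.5]
188 [-40.3  -0.1  29.7] [28.9 30.5]
191 [-38.7   0.4  29.6] [28.8 30.5]
194 [-37.1   0.1  29.7] [28.9 30.4]
197 [-35.5  -0.1  29.7] [29.  30.4]
200 [-33.9  -0.1  29.7] [28.8 30.6]
203 [-32.2   0.4  29.6] [28.9 30.5]
206 [-30.2  -0.1  28.2] [22.3 29.8]
209 [-28.6  -0.1  28.4] [22.3 29.8]
212 [-27.   -0.1  28.6] [22.5 29.8]
215 [-25.2   0.1  28.5] [22.4 29.6]
218 [-23.7   0.1  29.1] [22.5 29.9]
221 [-22.1   0.4  29.2] [22.6 30.1]
224 [-20.3   0.1  29.1] [22.7 34. ]
227 [-18.7   0.1  29.2] [22.4 38.6]
230 [-16.9   0.1  29.1] [22.7 43.1]
233 [-15.2   0.4  29.2] [22.4 48. ]
```

View pics/wrist18.png

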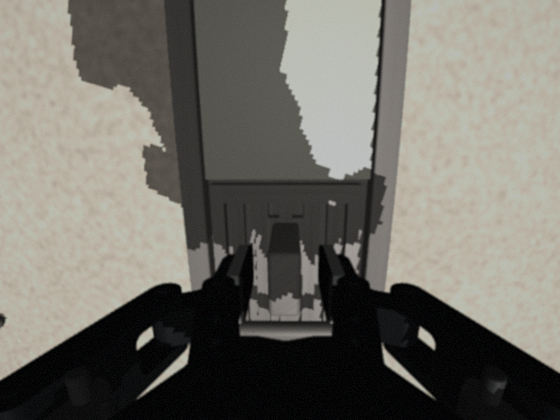

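Flush: the plate top is 29.7, level with the land over its whole visible length, with a small gap at the rear. Retreating straight up.

```bash
python3 -m jog '[{"x":0,"y":0,"z":0.8,"yaw":0,"claw":0.2},{"x":0,"y":0,"z":1.5,"yaw":0,"claw":0.2},{"x":0,"y":0,"z":2.5,"yaw":0,"claw":0.2},{"x":0,"y":0,"z":3,"yaw":0,"claw":0.2},{"x":0,"y":0,"z":3,"yaw":0,"claw":0.2},{"x":-1,"y":0,"z":3,"yaw":0,"claw":0.2},{"x":-3,"y":0,"z":3,"yaw":0,"claw":0.2},{"x":-3,"y":0,"z":2,"yaw":0,"claw":0.2}]' 20; python3 -m jog '[{"x":-4,"y":0,"z":1,"yaw":0,"claw":0.2},{"x":-4,"y":0,"z":1,"yaw":0,"claw":0.2},{"x":0,"y":4,"z":1,"yaw":0,"claw":0.2},{"x":0,"y":4.5,"z":0,"yaw":0,"claw":0.2},{"x":0,"y":4.5,"z":0,"yaw":0,"claw":0.2},{"x":0,"y":4.5,"z":0,"yaw":0,"claw":0.2},{"x":0,"y":4.5,"z":0,"yaw":0,"claw":0.2},{"x":0,"y":0,"z":0,"yaw":0,"claw":0.2}]'
python3 - <<'E'
from h import *
for n in('scene','top'): cam(n,n+'9')
d=load('top');W=cloud(d);Z=W[...,2]
th=np.radians(14.06);ex=np.array([np.cos(th),np.sin(th)]);ey=np.array([-ex[1],ex[0]])
O=np.array([.62785,.02582])
D=np.stack([(W[...,:2]-O)@ex,(W[...,:2]-O)@ey,Z],-1)*1000
s=(abs(D[...,1])<30)&(D[...,2]>48)&(D[...,2]<75)&(D[...,0]>-60)&(D[...,0]<20)
P=D[s];print('fin',len(P),np.median(P,axis=0),cv2.minAreaRect(P[:,:2].astype(np.float32)))
for a in range(-60,110,10):
    s=(abs(D[...,1])<38)&(abs(D[...,1])>20)&(abs(D[...,0]-a)<5); print(a,np.nanpercentile(D[s][:,2],[10,50,90]).round(1))
im=d['img'][:,:,::-1];c=cv2.resize(im[145:265,215:320],None,fx=5,fy=5,interpolation=cv2.INTER_CUBIC);cv2.imwrite('pics/crop9.png',np.clip(c*1.4,0,255).astype(np.uint8))
E
```

```text
clock: 16.5
ee_pos: [0.5535, 0.022, 0.2374]
tool_rot: [0.011, -0.12, 0.993, -0.006]
ft_force: [0.4, 0.4, -0.0]
width: 0.401
clock: 17.3
ee_pos: [0.4668, 0.2454, 0.2855]
tool_rot: [0.021, -0.115, 0.993, -0.001]
ft_force: [0.2, -0.3, -1.2]
width: 0.4
fin 49 [-11.43332111  -0.86595895  70.8466649 ] ((-8.399711608886719, -0.6139969825744629), (30.2713680267334, 13.725849151611328), 0.5278574228286743)
-60 [26.2 30.7 35. ]
-50 [25.6 29.4 34.1]
-40 [24.5 29.4 32.5]
-30 [22.7 28.6 33. ]
-20 [22.  28.  33.2]
-10 [22.4 28.8 32.8]
0 [21.1 27.7 33.1]
10 [20.4 29.1 33.4]
20 [23.  26.9 32. ]
30 [23.5 43.7 55.2]
40 [31.8 51.  54.5]
50 [22.9 28.8 33.8]
60 [25.6 30.1 33.8]
70 [27.7 30.7 33.7]
80 [26.8 30.  34.3]
90 [26.4 30.3 32.9]
100 [26.7 30.7 34.4]
```

View pics/top9.png

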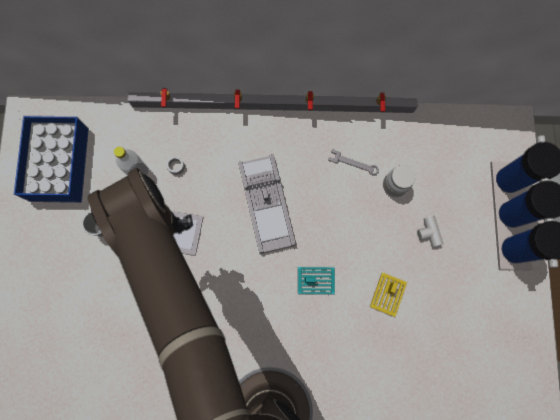

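View pics/crop9.png

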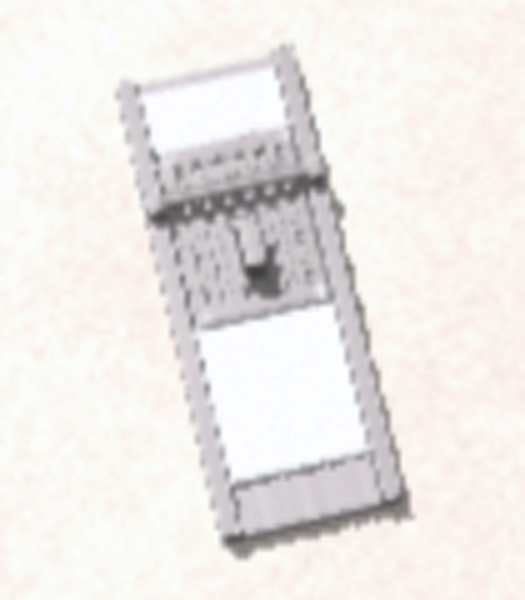

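View pics/scene9.png

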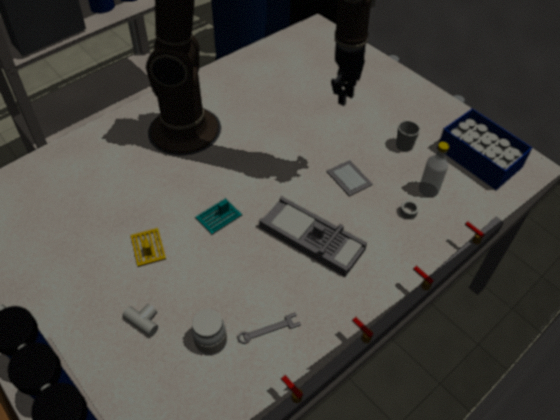

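The grate is in under the bar, with its fin at deck x -8.4 (predicted about -9), level with the liner, and the bystanders are unmoved. Handing in.

```bash
python3 -c "
from h import *
o=get_obs();print(o['clock'],abs(o['joint_vel']).max(),o['ft_force']);print(job_done())"
```

```text
17.4 0.035472301634582565 [ 0.23313935 -0.17015641 -2.08707064]
the job is handed in; nothing more can be done
None
```

The grate is seated flush in the pocket and released, and I handed the job in at 17.4 s. No verdict is reported.

- **What I did:** I picked up the grey grate by its fin and laid it flat on the near land, with the grip at deck x about -107. I opened the jaws so it lay still, then regripped at 20 N. I slid it under the bar and crept forward in 1 mm steps until it dropped. The highest contact force I read was about 12.5 N, just as it bottomed in the pocket. I then let go and backed away.
- **Last checks:**
  - The wrist camera showed the plate top at 29.7 mm along its visible part, level with the liner, with a small gap at the rear. That view didn't reach the leading end; the coarser top view showed that end level too.
  - The top camera put the fin at deck x -8.4. From the pocket edges I measured, about -9 was expected.
  - The other items looked unmoved in the final pictures, and the arm was clear.
- **Disagreements:**
  - The cameras and the arm differed by 1–2 mm in position.
  - The tool had drifted about 1–2° from vertical during the moves, which is why I released the grate on the land before sliding it.
  - One rectangle fit of the grate's pose in the top image failed, so I used the wrist camera's fit instead.

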